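# Pin a clamshell thickness jig shut over a test block

## Task

A wooden test block lies in the open clamshell jig. Swing the blue lid down without slamming it until its sprung gauge foot stands on the block, then take the red-headed locking pin from its grey holder, put it down through the hole in the lid into the hole in the base, and push on the pin so that its collar forces the lid fully shut against the foot's spring. Finish while still holding the pin pushed down, with the lid fully shut, and leave the petri dish, timer and beaker where they are.

Things in the scene. Friction and masses are not known exactly. Their poses are not given: they have to be found in the camera images.
- jig: Clamshell jig fixed to the worktop: bare aluminium base, blue lid. Origin: centre of the underside, z up. Base 145 mm along x (-70 to +75), 100 mm along y. Its front block (-x side, 45 mm high) carries the pin hole; behind it a nest holds the block on a floor 20 mm above the worktop. The lid is hinged along the far (+x) edge, parallel to y.
- jig_hole (a point): Centre of the mouth of the upright pin hole in the base, on top of the front block: 45 mm above the worktop, 45 mm from the jig's origin toward -x. Axes as the jig's. The hole is 12.5 mm wide, 25 mm deep, closed below, slightly chamfered. With the lid shut the lid's hole lies exactly above it.
- lid_hinge (a point): Middle of the lid's hinge line, 50 mm above the worktop; axes as the jig's (y along the hinge), x points away from the lid when it is shut. The stiff hinge (about 0.18 N m of friction) keeps the 200 g lid where it is left.
- lid (a joint): Opening angle of the lid, rad: 0 = fully shut (level), grows as its front edge rises, at most 1.35. Starts at 0.9 to 1.3. At about 0.09 the gauge foot meets the block and its spring then resists: a released lid springs back to about 0.05, and 6 to 7 N down at the lid's hole push it fully shut. Faster than 2.5 rad/s is a slam.
- lid_lip (a point): Point on the outer face (upper when shut; facing up and away from the robot when open) of the lid's front lip, 147 mm from the hinge line; z is the face's normal. The lid is a 10 mm plate, 100 mm wide, its mid-plane through the hinge line, reaching 135 mm from it; the lip, 40 mm wide, reaches 154 mm. Shut, its top is 55 mm above the worktop.
- lid_hole (a point): Centre of the pin hole at the outer (upper) face of the lid, 110 mm from the hinge line, on the middle line. The hole is 12.5 mm wide, straight through the 10 mm plate. Moves with the lid; z is the outer face's normal.
- gauge (a joint): Travel of the sprung gauge foot in the lid, m: 0 = hanging free, grows as the foot is pushed up (2500 N/m, at most 0.012). The foot is a steel disc 18 mm wide under the lid, 55 mm from the hinge; its red-capped stem stands 12 mm plus the travel above the lid's outer face. Lid shut on the 20 mm block: about 0.005.
- block: Wooden test block 30 x 45 x 20 mm lying loose in the jig's nest, under the gauge foot; origin at the centre of its underside. It need not be touched.
- pin: Locking pin, 77 mm long, 56 to 112 g, upright in its holder. Origin at the tip, z up the pin. From the tip: taper (4 mm wide at the end) for 9 mm, steel shaft 10 mm wide to 32 mm, collar 28 mm wide from 32 to 38 mm, round red grip 20 mm wide from 38 to 77 mm (take it here, from above). Home, the collar lies on the lid and the tip is 22 mm below the base's top.
- pin_tip (a point): Tip of the pin (the same point as the pin's origin).
- holder: Grey holder block 56 x 56 x 50 mm fixed to the worktop; in its middle one upright hole, 12.5 mm wide, in which the pin stands with its collar resting on the block's top. Origin: centre of the underside. Lifting the pin 32 mm frees it. Beware: a fixed box-shaped instrument, 0.33 m high, fills x 0.56 to 0.88, y -0.23 to 0.10 behind it; pass in front of it.
- petri: Petri dish 90 mm wide, 16 mm high, a bystander; origin at the centre of its underside.
- timer: White bench timer 70 x 62 x 21 mm, a bystander; origin at the centre of its underside.
- beaker: Small clear beaker 56 x 64 mm, 70 mm high, a bystander; origin at the centre of its underside.

How it is judged:
On the way, in this order (a step that is already met when the one before it is completed fails the run):
1. the lid has been swung down until its gauge foot is at the block (lid within 0.12 rad of shut) (value of joint lid below 0.12 rad), for 0.2 s.
2. the pin has passed through the lid's hole into the base's hole (tip at least 10 mm below the base's top, within 4 mm of the hole's centre) (z of pin_tip in the frame of jig_hole below -0.01 m and horizontal distance between pin_tip and jig_hole below 0.004 m), for 0.1 s.
At the end, for the whole second after the job is handed in: The lid is within 0.02 rad of shut with the gauge foot pushed up at least 3.5 mm by the block; the pin stands through both holes (tip at least 18 mm below the base's top face, within 4 mm of the hole's centre, within 0.12 rad of upright); the fingers are still on the pin with more than 1 N (value of joint lid below 0.02 rad and value of joint gauge above 0.0035 m and z of pin_tip in the frame of jig_hole below -0.018 m and horizontal distance between pin_tip and jig_hole below 0.004 m and angle between the z axis of pin and the z axis of jig, either way round below 0.12 rad and contact force between the fingers and pin above 1 N); the arm keeps its last pose, push and grip.
It fails at once if the lid was slammed (faster than 2.5 rad/s) (velocity of joint lid below -2.5 rad/s).
It fails at once if the petri dish was shifted by more than 3 cm (distance of petri from where it was at the start of the episode above 0.03 m).
It fails at once if the timer was shifted by more than 3 cm (distance of timer from where it was at the start of the episode above 0.03 m).
It fails at once if the beaker was shifted by more than 3 cm (distance of beaker from where it was at the start of the episode above 0.03 m).
It also fails if it takes over 56 s, if anything falls off the work surface, if the arm or the gripper's body presses on something with over 40 N, if the wrist force passes 120 N, or if a joint passes its speed limit or range.

## Robot

A 6-joint arm with a two-finger parallel gripper is mounted at the origin on a cart in front of the work surface, level with it; the furniture and walls round the work are solid. World frame = base frame: x ahead of the robot, y to its left, z up, the work surface at z = 0. Lengths are in m, angles in rad, forces in N, time in s.
With the tool pointing down it reaches from about 0.275 to 0.825 m from the base axis. Payload 4.9 kg.
Tool frame: the origin (TCP) lies midway between the tips of the shut fingers; the grasp point (between the pads) lies 19 mm behind it (bot.grip_depth is the distance from the TCP to the grasp point, in m); y points along the fingers, x is the direction in which the jaws open and shut, and the axes are right-handed (so a half turn about y gives the same grasp; the last joint's range is limited). The gripper opens to 85 mm and grips with 20 to 120 N. Pads are 22 mm wide; open, the fingers measure 114 mm over their backs; the gripper's body (76 mm by 85 mm) begins 54 mm behind the grasp point. The pads swing forward as they close: fully open they stand 13 mm farther back than shut.
Start: joints at [1.134, 0.326, -0.193, 1.052, 0, 1.437], TCP at [0.164, 0.525, 0.204] pointing down, gripper open.
Joint ranges: [-2.65, 2.65], [-0.97, 1.79], [-1.3, 1.35], [-1.93, 2.1], [-1.47, 1.37], [-3.14, 3.14]. Speed limits (rad/s): [2.57, 2.57, 3.14, 3.14, 3.14, 3.14].

## Interface

Orientations are given as a unit quaternion [w, x, y, z].
In Python, from cell import bot gives the robot as it stands. Calls block until the motion is done:
- bot.move_pose(position, orientation): joint-space move of the TCP to a pose.
- bot.move_linear(position, speed=0.15, rotation=None, until_force=None): straight line of the TCP; rotation=None keeps the orientation; speed is the mean speed in m/s. With until_force (N) it stops when the force on the tool has changed by that much, and returns True; else False.
- bot.goto_joints(angles): joint-space move.
- bot.set_gripper(opening, grasp_force=None): opening from 0.0 (shut) to 1.0 (fully open); grasp_force is the grip in N (None keeps the last); returns when the fingers have stopped.
- bot.wait(seconds).
- bot.solve_ik(position, orientation): joint angles nearest the present ones, or None.
- bot.camera(name): name is "side" or "top" or "wrist"; returns the picture (420x560x3 uint8, red, green, blue); there is no depth.
- bot.calibration(name): a dict with "mtx" (3x3 intrinsics, pixels), "k1" (the pictures are not rectified: a ray, as slopes to the right and down, at radius r is drawn at 1 + k1 r^2 times it, then the intrinsics apply), "extrinsics" (4x4, takes a point from world to camera coordinates); the wrist camera has in their place "hand_eye" (4x4, takes a point from camera to tool coordinates, whose origin is the TCP and whose axes are the tool frame's). Camera axes: x right, y down, z forward; pixel columns grow to the right and rows downward; lengths in m; the calibration is good to about 2 mm. A picture is of the moment at which its call begins: read the wrist's pose just before it. calibration takes no time and is no camera call.
A pose or a line that the arm cannot do raises bot.PlanningError and nothing moves.
- bot.close_job(): hands the job in, once; it reports no verdict.
Trained networks look in the newest picture that a camera, given by its name, has taken for a name from the list of things; names that differ only in an ending like _2 or _b are one class to them, and where a whole thing is asked for, a point or a joint stands for the part that bears it (a point fixed in the world has none). Each returns a list of dicts, best first, with "confidence" (0 to 1); they miss things now and then, are a little off and sometimes report something else, mostly with a low value. They report only what shows in the picture. A call takes as long as a camera call.
- bot.search_frame(camera, thing): "bbox" ([left, top, width, height] in pixels, round what is visible of it).
Readings, each from a call of its own:
- bot.read_clock(): time.
- bot.read_joint_positions(): joint angles.
- bot.read_joint_vel(): joint speeds.
- bot.read_joint_efforts(): joint torques, N m.
- bot.read_position(): TCP position.
- bot.read_tool_rot(): TCP orientation.
- bot.read_ft_force(): force on the tool from outside, world axes, zero at the start.
- bot.read_moment(): the same for the moment, N m.
- bot.read_gripper_width(): opening from 0.0 (shut) to 1.0 (fully open).
Only numpy, scipy, OpenCV 4.12 (cv2) and the standard library are available. Lean on these libraries where they do the work, as an engineer would, in place of code of your own. Each camera call takes 0.05 s, during which the arm holds its last target.

## Working session

There is one attempt and no reset: what is moved stays moved. The work goes in short steps, each a Python script; the robot and the scene stay as the last script left them, time stands still between calls to the robot, and variables do not carry over. Pictures are saved under pics/ and viewed, and the job is handed in when it is done.

```bash
ls; mkdir -p pics; cat > h.py <<'E'
import numpy as np, cv2, json
from cell import bot
from scipy.spatial.transform import Rotation as R
def save(cam,name):
    im=bot.camera(cam); cv2.imwrite('pics/'+name+'.png',im[:,:,::-1]); return im
def det(cam,things):
    for t in things:
        print(cam,t,[(np.round(d['bbox']).astype(int).tolist(),round(d['confidence'],2)) for d in bot.search_frame(cam,t)[:3]])
E
python3 - <<'E'
from h import *
for c in ['side','top']:
    save(c,c+'0'); det(c,['jig','lid','pin','holder','petri','timer','beaker','block'])
    k=bot.calibration(c); print({a:np.round(b,4).tolist() for a,b in k.items()})
k=bot.calibration('wrist'); print({a:np.round(b,4).tolist() for a,b in k.items()})
print(bot.read_clock(),bot.read_position(),bot.read_tool_rot(),bot.read_gripper_width(),bot.grip_depth)
E
```

```text
pics
side jig [([270, 218, 77, 92], 0.92), ([221, 163, 23, 28], 0.38)]
side lid [([312, 221, 29, 64], 0.7), ([271, 218, 77, 94], 0.32)]
side pin [([227, 160, 10, 15], 0.52)]
side holder [([222, 162, 21, 29], 0.61), ([199, 143, 26, 22], 0.29)]
side petri [([232, 214, 36, 28], 0.88)]
side timer [([200, 144, 26, 21], 0.66)]
side beaker [([311, 339, 33, 38], 0.69)]
side block [([302, 270, 14, 21], 0.59)]
{'mtx': [[383.3537, 0.0, 275.6444], [0.0, 383.3537, 210.1372], [0.0, 0.0, 1.0]], 'k1': -0.0861, 'extrinsics': [[0.9405, -0.3391, -0.0212, -0.5723], [-0.2459, -0.6364, -0.7311, 0.0947], [0.2344, 0.6928, -0.6819, 1.0069], [0.0, 0.0, 0.0, 1.0]]}
top jig [([328, 175, 54, 56], 0.91), ([122, 226, 23, 25], 0.32), ([338, 174, 46, 20], 0.26)]
top lid [([338, 172, 44, 22], 0.77)]
top pin [([336, 174, 48, 17], 0.62), ([186, 219, 8, 9], 0.47)]
top holder []
top petri [([252, 208, 31, 34], 0.82), ([339, 180, 41, 11], 0.65)]
top timer []
top beaker [([410, 201, 28, 23], 0.6)]
top block [([344, 195, 18, 9], 0.62)]
{'mtx': [[464.0621, 0.0, 278.15], [0.0, 464.0621, 202.7992], [0.0, 0.0, 1.0]], 'k1': 0.0529, 'extrinsics': [[-0.028, -0.9996, -0.0053, -0.1418], [-0.997, 0.0283, -0.0715, 0.5663], [0.0716, 0.0032, -0.9974, 1.2851], [0.0, 0.0, 0.0, 1.0]]}
{'mtx': [[299.4963, 0.0, 277.0746], [0.0, 299.4963, 208.6678], [0.0, 0.0, 1.0]], 'k1': 0.0101, 'hand_eye': [[1.0, -0.0004, -0.0005, 0.0007], [0.0003, -0.3128, 0.9498, -0.1704], [-0.0005, -0.9498, -0.3128, 0.0789], [0.0, 0.0, 0.0, 1.0]]}
0.9 [0.16398532 0.52499963 0.20388641] [ 0.56969189 -0.56968039 -0.4188792   0.41887422] 1.004333099820144 0.0187
```

```bash
cd pics; python3 -c "
import cv2
for c,(a,b,w,h) in {'side':(180,120,200,150),'top':(170,150,280,130)}.items():
    im=cv2.imread(c+'0.png'); s=min(800/w,600/h)
    cv2.imwrite(c+'0z.png',cv2.resize(im[b:b+h,a:a+w],None,fx=s,fy=s,interpolation=cv2.INTER_CUBIC))
im=cv2.imread('side0.png')[190:390,230:400]; cv2.imwrite('side0y.png',cv2.resize(im,None,fx=3,fy=3,interpolation=cv2.INTER_CUBIC))
"
```

```text
(no output)
```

View pics/side0.png

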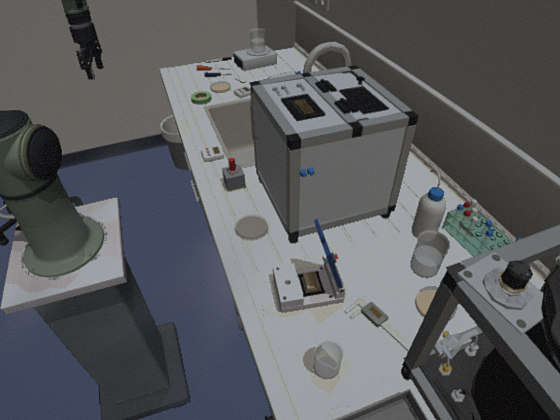

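View pics/top0z.png

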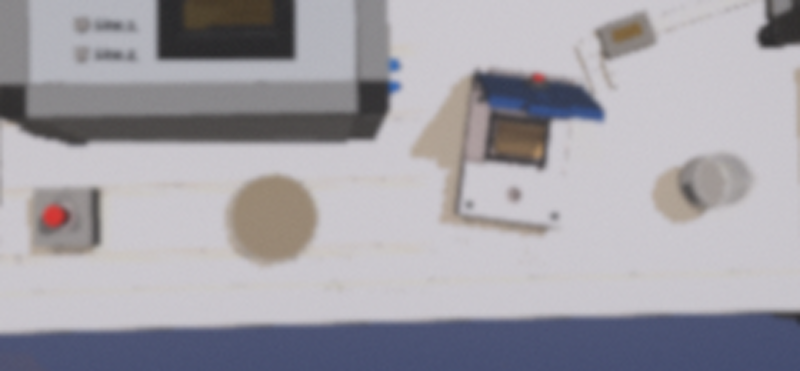

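View pics/side0y.png

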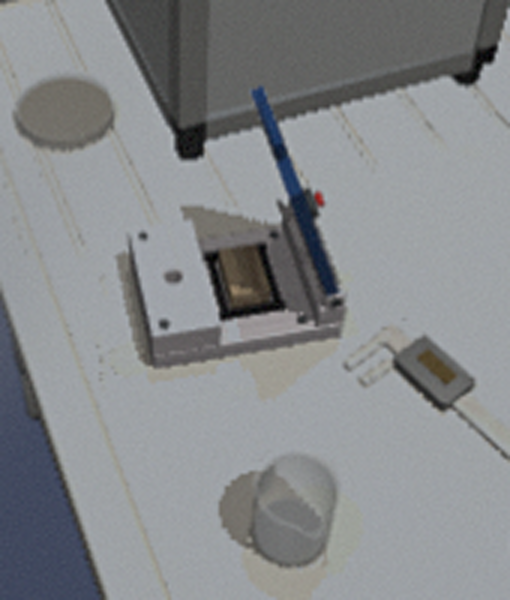

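View pics/top0.png

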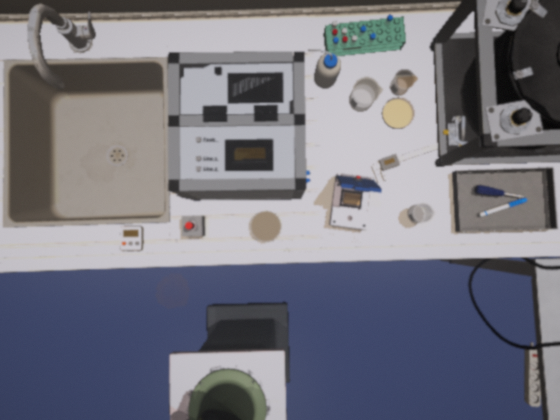

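```bash
cat >> h.py <<'E'
def ray(cam,px,T=None):
    k=bot.calibration(cam); K=k['mtx']
    d=np.array([(px[0]-K[0][2])/K[0][0],(px[1]-K[1][2])/K[1][1]])
    u=d.copy()
    for _ in range(20): u=d/(1+k['k1']*(u@u))
    v=np.array([u[0],u[1],1.])
    if T is None: T=np.linalg.inv(np.array(k['extrinsics']))
    v=T[:3,:3]@v
    return T[:3,3],v/np.linalg.norm(v)
def onz(cam,px,z,T=None):
    o,v=ray(cam,px,T); return o+v*(z-o[2])/v[2]
def tri(rays):
    A=0;b=0
    for o,v in rays:
        P=np.eye(3)-np.outer(v,v); A=A+P; b=b+P@o
    p=np.linalg.solve(A,b); return p,[round(1e3*np.linalg.norm((np.eye(3)-np.outer(v,v))@(p-o)),1) for o,v in rays]
def wristT():
    p=bot.read_position(); q=bot.read_tool_rot()
    M=np.eye(4); M[:3,:3]=R.from_quat(np.array(q)[[1,2,3,0]]).as_matrix(); M[:3,3]=p
    return M@np.array(bot.calibration('wrist')['hand_eye'])
def proj(cam,p,T=None):
    k=bot.calibration(cam); E=np.array(k['extrinsics']) if T is None else np.linalg.inv(T)
    c=E[:3,:3]@np.asarray(p)+E[:3,3]; u=c[:2]/c[2]; u=u*(1+k['k1']*(u@u))
    return u*k['mtx'][0][0]+np.array(k['mtx'])[:2,2]
E
python3 - <<'E'
from h import *
t=lambda a,b:(170+(a+.5)/2.857-.5,150+(b+.5)/2.857-.5)
s=lambda a,b:(230+(a+.5)/3-.5,190+(b+.5)/3-.5)
for n,z,a,b in [('hole',.045,t(514,194),s(173,276)),('screwL',.045,t(469,205),s(142,236)),('screwR',.045,t(554,216),s(164,324)),('cap',None,t(539,77),s(319,199)),('block',.04,t(518,138),s(243,278)),('pinhead',None,t(54,216),(231.5,162)),('beaker',0.035,t(710,181),s(296,510)),('petri',.01,t(272,218),s(65,112)),('timer',.01,(131,238),(213,154))]:
    print(n,np.round(tri([ray('top',a),ray('side',b)])[0],4),tri([ray('top',a),ray('side',b)])[1], *( [np.round(onz('top',a,z),4),np.round(onz('side',b,z),4)] if z else []))
E
```

```text
hole [ 0.5122 -0.352   0.0459] [np.float64(1.8), np.float64(1.8)] [ 0.514  -0.3527  0.045 ] [ 0.5107 -0.3511  0.045 ]
screwL [ 0.5032 -0.3086  0.0461] [np.float64(1.5), np.float64(1.5)] [ 0.5047 -0.3092  0.045 ] [ 0.502  -0.3075  0.045 ]
screwR [ 0.4905 -0.3894  0.0463] [np.float64(1.4), np.float64(1.4)] [ 0.4919 -0.3901  0.045 ] [ 0.4894 -0.3883  0.045 ]
cap [ 0.6172 -0.3696  0.109 ] [np.float64(1.4), np.float64(1.4)]
block [ 0.5668 -0.3605  0.0278] [np.float64(2.5), np.float64(2.5)] [ 0.5683 -0.3594  0.04  ] [ 0.5602 -0.368   0.04  ]
pinhead [0.5032 0.0827 0.0823] [np.float64(1.2), np.float64(1.2)]
beaker [ 0.5218 -0.5439  0.0315] [np.float64(0.2), np.float64(0.2)] [ 0.5218 -0.5429  0.035 ] [ 0.5206 -0.5453  0.035 ]
petri [ 0.4972 -0.1178  0.0024] [np.float64(1.2), np.float64(1.2)] [ 0.4983 -0.1183  0.01  ] [ 0.4942 -0.1249  0.01  ]
timer [0.4758 0.26   0.0037] [np.float64(0.3), np.float64(0.3)] [0.4755 0.2581 0.01  ] [0.4749 0.2507 0.01  ]
```

```bash
cat >> h.py <<'E'
def down(a):
    "tool y down, tool z horizontal at world angle a; quaternion wxyz"
    y=np.array([0,0,-1.]); z=np.array([np.cos(a),np.sin(a),0]); x=np.cross(y,z)
    q=R.from_matrix(np.c_[x,y,z]).as_quat(); return q[[3,0,1,2]]
E
python3 - <<'E'
from h import *
q=np.array(bot.read_tool_rot())[[1,2,3,0]]; print(np.round(R.from_quat(q).as_matrix(),3))
yaw=-.156
for a in (yaw,yaw+np.pi):
  for p in [(.42,-.3,.3),(.62,-.37,.24),(.62,-.37,.17),(.5,-.35,.1)]:
    r=bot.solve_ik(p,down(a)); print(a,p,None if r is None else np.round(r,2))
for a in (0,np.pi/2,-np.pi/2): print(a,bot.solve_ik((.503,.083,.09),down(a)),bot.solve_ik((.51,-.352,.11),down(a)))
E
```

```text
[[ 0.298 -0.    -0.955]
 [ 0.955  0.     0.298]
 [ 0.    -1.     0.   ]]
-0.156 (0.42, -0.3, 0.3) [-0.76  0.22 -0.1   1.26  0.    2.53]
-0.156 (0.62, -0.37, 0.24) [-0.64  0.66  0.43  1.35  0.    2.66]
-0.156 (0.62, -0.37, 0.17) [-0.64  0.68  0.3   1.19  0.    2.66]
-0.156 (0.5, -0.35, 0.1) [-0.73  0.52 -0.17  0.88  0.    2.57]
2.985592653589793 (0.42, -0.3, 0.3) [-0.76  0.22 -0.1   1.26  0.   -0.61]
2.985592653589793 (0.62, -0.37, 0.24) [-0.64  0.66  0.43  1.35  0.   -0.48]
2.985592653589793 (0.62, -0.37, 0.17) [-0.64  0.68  0.3   1.19  0.   -0.48]
2.985592653589793 (0.5, -0.35, 0.1) [-0.73  0.52 -0.17  0.88  0.   -0.58]
0 [ 0.01866023  0.36291087 -0.45966559  0.74821987  0.         -3.12293243] [-0.7231677   0.52525495 -0.1334305   0.91211087  0.          2.41842495]
1.5707963267948966 [ 0.01866023  0.36291087 -0.45966559  0.74821987  0.          1.58945655] [-0.7231677   0.52525495 -0.1334305   0.91211087  0.          0.84762863]
-1.5707963267948966 [ 0.01866023  0.36291087 -0.45966559  0.74821987  0.         -1.5521361 ] [-0.7231677   0.52525495 -0.1334305   0.91211087  0.         -2.29396403]
```

```bash
python3 - <<'E'
from h import *
a=np.pi-.156
bot.move_pose((.33,.2,.30),down(np.pi+.3)); print(bot.read_clock())
T=wristT(); save('wrist','w0'); det('wrist',['pin','holder'])
bot.move_pose((.40,-.29,.32),down(a)); bot.set_gripper(0.0); print(bot.read_clock(),bot.read_position(),bot.read_ft_force())
T=wristT(); save('wrist','w1'); det('wrist',['lid','jig','block'])
E
```

```text
2.3083
wrist pin [([154, 247, 30, 25], 0.92)]
wrist holder [([154, 220, 47, 48], 0.92), ([157, 245, 28, 24], 0.43)]
5.025 [ 0.39996976 -0.29003383  0.32000253] [-0.07515718 -0.48238062 -0.41801602]
wrist lid [([218, 292, 61, 48], 0.49)]
wrist jig [([222, 216, 60, 121], 0.75)]
wrist block [([239, 254, 28, 20], 0.84), ([491, 167, 61, 50], 0.28)]
```

View pics/w1.png

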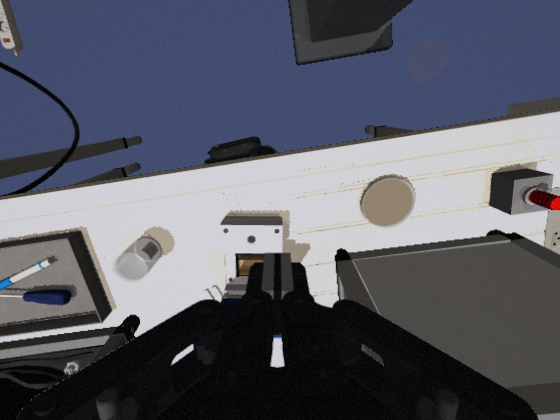

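View pics/w0.png

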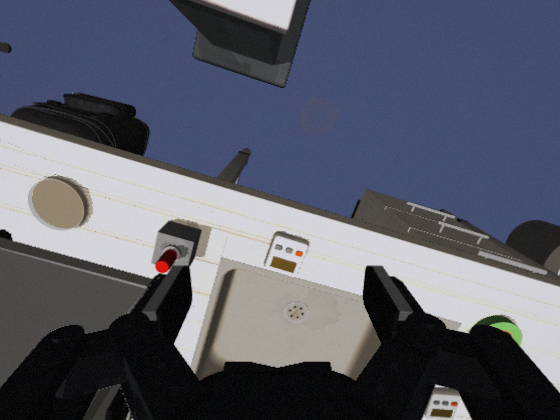

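```bash
python3 - <<'E'
from h import *
def TT(p,a):
    q=down(a); M=np.eye(4); M[:3,:3]=R.from_quat(q[[1,2,3,0]]).as_matrix(); M[:3,3]=p; return M@np.array(bot.calibration('wrist')['hand_eye'])
T1=TT((.40,-.29,.32),np.pi-.156); T0=TT((.33,.2,.3),np.pi+.3)
for p in [(251,240),(225,230),(277,231)]: print(np.round(onz('wrist',p,.045,T1),4))
im=cv2.imread('pics/w0.png'); cv2.imwrite('pics/w0z.png',cv2.resize(im[200:300,130:230],None,fx=5,fy=5))
im=cv2.imread('pics/w1.png'); cv2.imwrite('pics/w1z.png',cv2.resize(im[200:310,200:310],None,fx=5,fy=5))
for p in [(162,266),(170,250)]:
  print(np.round(onz('wrist',p,.095,T0),4),np.round(onz('wrist',p,.056,T0),4))
E
```

```text
[ 0.5132 -0.3504  0.045 ]
[ 0.4895 -0.3884  0.045 ]
[ 0.5043 -0.3063  0.045 ]
[0.5015 0.0839 0.095 ] [0.5271 0.0743 0.056 ]
[0.4737 0.09   0.095 ] [0.4964 0.0809 0.056 ]
```

View pics/w0z.png

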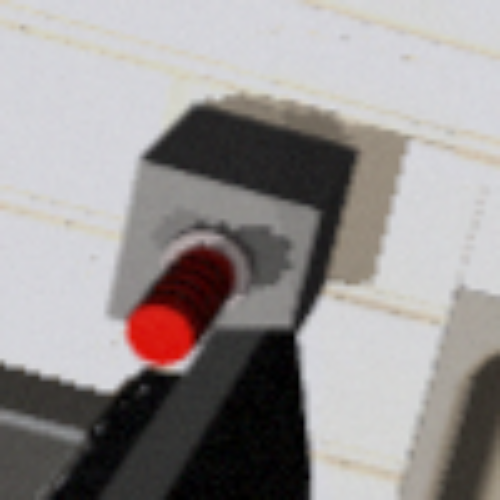

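View pics/w1z.png

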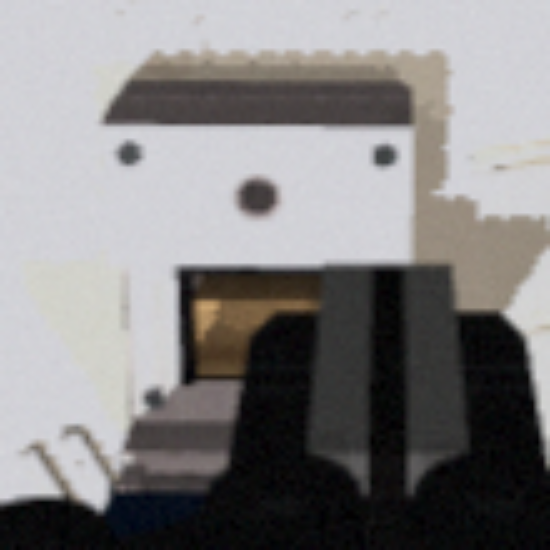

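```bash
cat >> h.py <<'E'
HOLE=np.array([.5128,-.351,.045]); YAW=-.165
X=np.array([np.cos(YAW),np.sin(YAW),0]); HINGE=HOLE+.11*X; HINGE[2]=.05
def lidtcp(th,s,gap):
    c=HINGE-X*s*np.cos(th)+np.array([0,0,s*np.sin(th)]); n=X*np.sin(th)+np.array([0,0,np.cos(th)])
    return c+n*(.005+gap)+X*.011
PIN=np.array([.502,.0835,.05])
E
python3 - <<'E'
from h import *
q=down(np.pi+YAW)
p=HINGE+X*.01; 
for z in (.25,.17): print(bot.solve_ik((p[0],p[1],z),q))
bot.move_pose((p[0],p[1],.25),q); bot.move_linear((p[0],p[1],.172),.12)
print(bot.read_clock(),bot.read_position(),bot.read_ft_force())
save('side','s1')
save('wrist','w2')
E
python3 -c "
import cv2
im=cv2.imread('pics/s1.png')[170:330,220:420]; cv2.imwrite('pics/s1z.png',cv2.resize(im,None,fx=3.5,fy=3.5))"
```

```text
[-0.63177594  0.68208365  0.50163243  1.3903451   0.         -0.46677594]
[-0.63177594  0.70065619  0.33620364  1.20634378  0.         -0.46677594]
7.025 [ 0.63146641 -0.37118773  0.17344313] [-0.06963241 -0.22023785  0.2925199 ]
```

View pics/s1z.png

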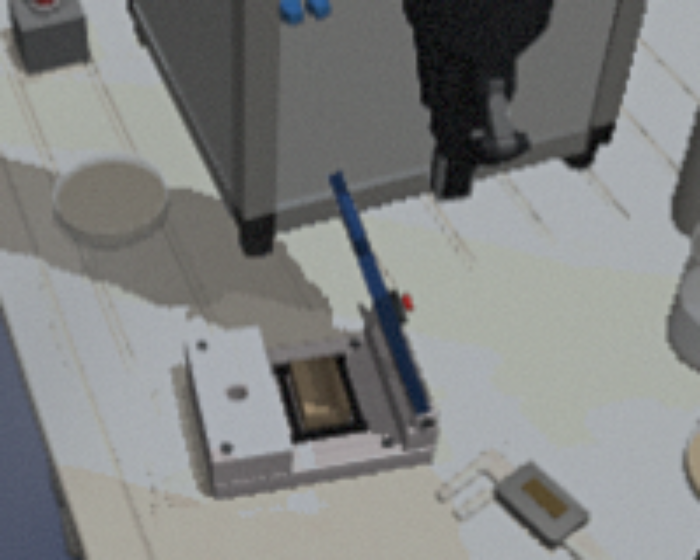

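```bash
python3 - <<'E'
from h import *
for th,g in [(1.2,.006),(.9,0),(.6,0),(.3,0),(.12,0),(.03,0)]:
    bot.move_linear(lidtcp(th,.136,g),.09 if th<1.1 else .12)
    print(th,np.round(bot.read_position(),4),np.round(bot.read_ft_force(),1))
bot.wait(.25); print(bot.read_clock(),np.round(bot.read_ft_force(),2))
save('side','s2')
p=bot.read_position(); bot.move_linear(p+np.array([0,0,.12])-X*.05,.2)
T=wristT(); np.save('T3.npy',T); save('wrist','w3'); det('wrist',['lid','lid_hole']); print(bot.read_clock())
E
python3 -c "
import cv2
im=cv2.imread('pics/s2.png')[170:330,220:420]; cv2.imwrite('pics/s2z.png',cv2.resize(im,None,fx=3.5,fy=3.5))
im=cv2.imread('pics/w3.png')[150:410,150:410]; cv2.imwrite('pics/w3z.png',cv2.resize(im,None,fx=2.3,fy=2.3))"
```

```text
1.2 [ 0.5942 -0.3648  0.1816] [ 0.6  1.2 -0.6]
0.9 [ 0.5514 -0.3576  0.1609] [-6.7  2.5 11.4]
0.6 [ 0.5249 -0.3531  0.1307] [ 0.7 -0.2  0.2]
0.3 [ 0.5059 -0.3499  0.095 ] [-0.1 -0.5  1.2]
0.12 [ 0.4996 -0.3487  0.0712] [-0.7 -0.2  1.3]
0.03 [ 0.4981 -0.3484  0.059 ] [-0.4  0.3  0.4]
10.425 [-0.42  0.69 -0.53]
wrist lid [([226, 220, 103, 87], 0.58)]
wrist lid_hole [([226, 222, 102, 78], 0.82)]
11.425
```

View pics/s2z.png

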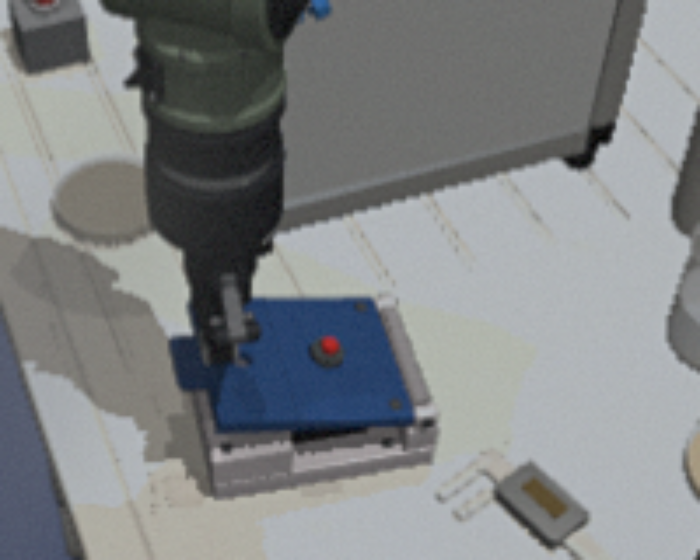

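View pics/w3z.png

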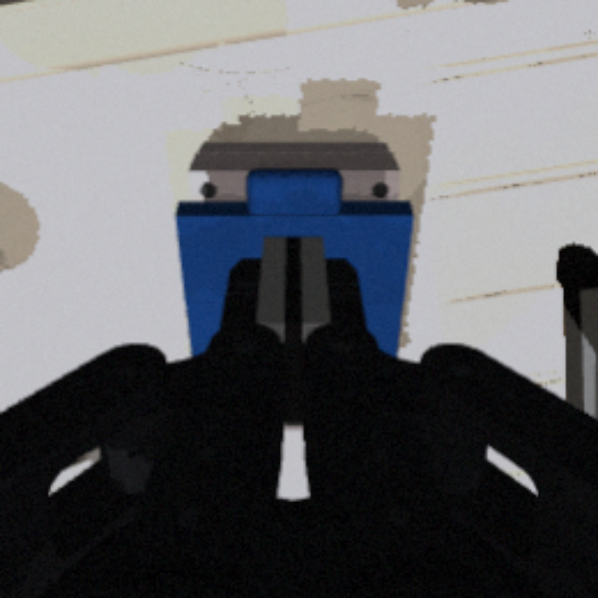

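```bash
python3 - <<'E'
from h import *
p=lidtcp(.1,.136,0); bot.move_linear(p+[0,0,.01],.2)
f0=np.array(bot.read_ft_force())
r=bot.move_linear(lidtcp(-.02,.136,0),.03,until_force=5); print(r,bot.read_position(),bot.read_ft_force()-f0,lidtcp(.03,.136,0),bot.read_clock())
bot.wait(.1)
print(bot.read_ft_force()-f0)
bot.move_linear(HOLE-X*.09+[0,0,.17],.25)
T=wristT(); np.save('T4.npy',T); save('wrist','w4'); save('side','s4'); print(bot.read_clock())
E
python3 -c "
import cv2
im=cv2.imread('pics/s4.png')[210:330,250:370]; cv2.imwrite('pics/s4z.png',cv2.resize(im,None,fx=5,fy=5))
im=cv2.imread('pics/w4.png')[190:340,180:380]; cv2.imwrite('pics/w4z.png',cv2.resize(im,None,fx=4,fy=4))"
```

```text
False [ 0.49807184 -0.34862046  0.05239376] [-0.80849893 -0.33698516  0.21573077] [ 0.49821203 -0.3485709   0.05907714] 13.1667
[-0.76806846  0.30819124  0.26731104]
14.2333
```

View pics/s4z.png

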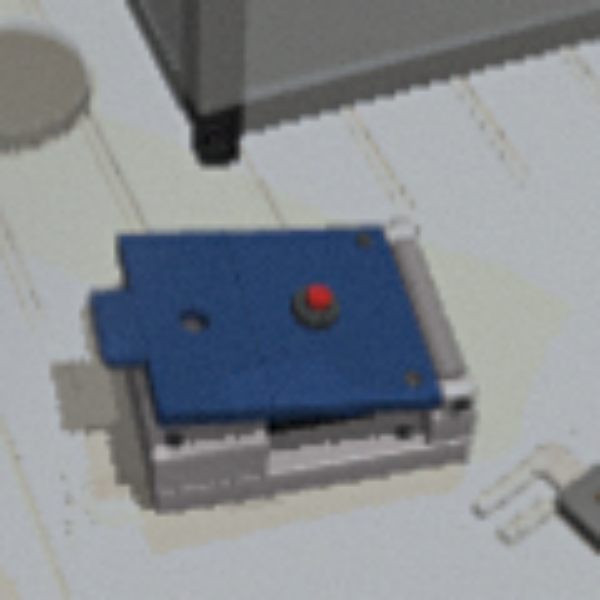

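View pics/w4z.png

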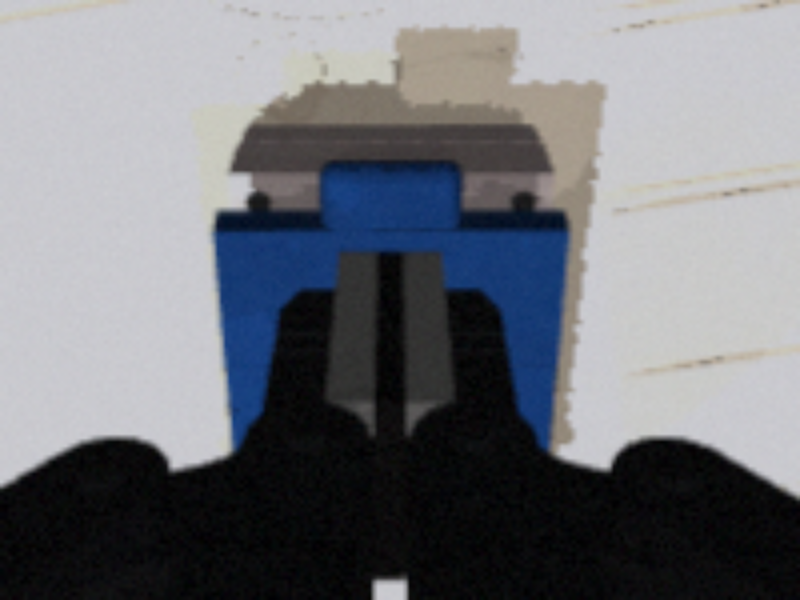

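```bash
python3 - <<'E'
from h import *
Y=np.array([-np.sin(YAW),np.cos(YAW),0])
def lp(th,s,y,n=.005): return HINGE-X*s*np.cos(th)+np.array([0,0,s*np.sin(th)])+Y*y+(X*np.sin(th)+np.array([0,0,np.cos(th)]))*n
T4=np.load('T4.npy')
for th in (0,.05,.1,.2):
    print(th,'side zoom',[np.round((proj('side',lp(th,s,y))-[250,210]+.5)*5).tolist() for s,y in((.11,0),(.154,.02),(.154,-.02),(.135,.05),(.135,-.05))],
     'wrist zoom',[np.round((proj('wrist',lp(th,s,y),T4)-[180,190]+.5)*4).tolist() for s,y in((.154,.02),(.154,-.02),(.135,.05),(.135,-.05))])
print('tcp s2',(proj('side',lidtcp(.03,.136,0))-[220,170])*3.5)
print('baseedge hole/screws', [np.round((proj('wrist',HOLE-X*.06*0+Y*y+X*x,T4)-[180,190]+.5)*4).tolist() for x,y in((-.025,.05),(-.025,-.05))])
E
```

```text
0 side zoom [[194.0, 346.0], [88.0, 326.0], [103.0, 399.0], [118.0, 268.0], [160.0, 449.0]] wrist zoom [[456.0, 130.0], [320.0, 131.0], [555.0, 190.0], [221.0, 190.0]]
0.05 side zoom [[194.0, 338.0], [89.0, 315.0], [104.0, 388.0], [119.0, 259.0], [160.0, 440.0]] wrist zoom [[457.0, 141.0], [318.0, 141.0], [558.0, 200.0], [218.0, 201.0]]
0.1 side zoom [[196.0, 330.0], [90.0, 304.0], [105.0, 377.0], [120.0, 249.0], [162.0, 430.0]] wrist zoom [[459.0, 154.0], [317.0, 154.0], [561.0, 212.0], [215.0, 213.0]]
0.2 side zoom [[201.0, 314.0], [95.0, 282.0], [111.0, 355.0], [125.0, 229.0], [168.0, 411.0]] wrist zoom [[462.0, 184.0], [314.0, 185.0], [567.0, 241.0], [208.0, 241.0]]
tcp s2 [215.74341098 380.11619623]
baseedge hole/screws [[551.0, 177.0], [225.0, 177.0]]
```

```bash
python3 - <<'E'
from h import *
print(bot.read_gripper_width())
bot.move_linear(lidtcp(.15,.130,.01),.25)
bot.move_linear(lidtcp(.0,.130,0),.06,until_force=5)
print(bot.read_position(),bot.read_ft_force(),bot.read_clock(),proj('side',bot.read_position()))
save('side','s5')
E
python3 -c "
import cv2
im=cv2.imread('pics/s5.png')[210:330,250:370]; cv2.imwrite('pics/s5z.png',cv2.resize(im,None,fx=5,fy=5))"
```

```text
0.00101650635830968
[ 0.50379088 -0.34948041  0.0548524 ] [-0.26764794  0.69395778  0.68804764] 15.65 [284.16754968 279.34874374]
```

View pics/s5z.png

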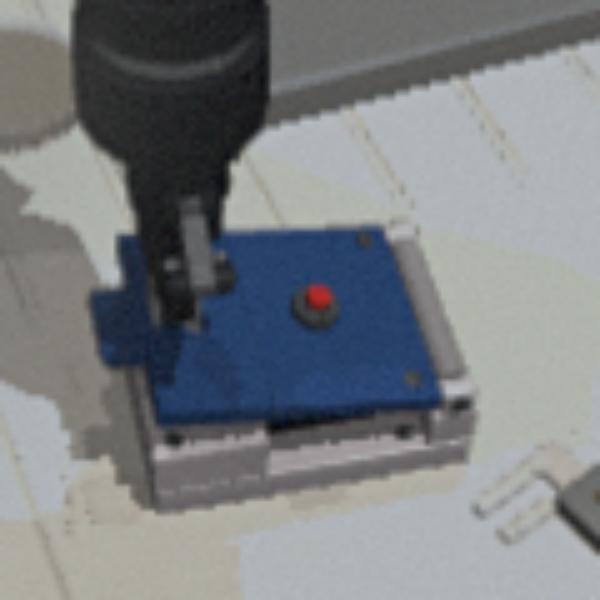

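```bash
python3 - <<'E'
from h import *
H=np.array(bot.calibration('wrist')['hand_eye'])
for y in (0,-.01,-.0187,-.03): print(y,[proj('wrist',(x,y,z),H).round().tolist() for x,z in((0,0),(.0145,.011),(0,.011),(0,-.011))])
E
```

```text
0 [[277.0, 243.0], [300.0, 227.0], [276.0, 227.0], [277.0, 259.0]]
-0.01 [[276.0, 251.0], [301.0, 233.0], [276.0, 233.0], [276.0, 267.0]]
-0.0187 [[276.0, 257.0], [303.0, 239.0], [276.0, 239.0], [276.0, 275.0]]
-0.03 [[276.0, 267.0], [304.0, 248.0], [276.0, 248.0], [276.0, 286.0]]
```

```bash
python3 - <<'E'
from h import *
p=np.array(bot.read_position())
f=np.array(bot.read_ft_force())
for z in (.048,.043,.038,.033,.028,.024):
    p[2]=z; r=bot.move_linear(p,.05,until_force=6); print(z,r,np.round(bot.read_position(),4),np.round(bot.read_ft_force()-f,2),np.round(bot.read_moment(),2))
    if r: break
print(bot.read_clock()); save('side','s6')
E
python3 -c "
import cv2
im=cv2.imread('pics/s6.png')[210:330,250:370]; cv2.imwrite('pics/s6z.png',cv2.resize(im,None,fx=5,fy=5))"
```

```text
0.048 False [ 0.5038 -0.3494  0.0476] [-0.31 -0.43  0.92] [-0.01  0.01 -0.  ]
0.043 False [ 0.5038 -0.3494  0.0426] [0.43 0.94 0.19] [ 0.05  0.01 -0.01]
0.038 False [ 0.5039 -0.3495  0.0377] [ 0.74 -0.06  1.02] [-0.01 -0.01 -0.03]
0.033 False [ 0.5043 -0.3499  0.0329] [ 1.24 -0.57  2.29] [-0.11 -0.11  0.  ]
0.028 False [ 0.5043 -0.3501  0.0283] [ 0.22 -0.88  3.7 ] [-0.2  -0.    0.01]
0.024 False [ 0.5043 -0.3502  0.0274] [-6.11  4.68 25.02] [ 0.75  1.36 -0.  ]
17.2417
```

View pics/s6z.png

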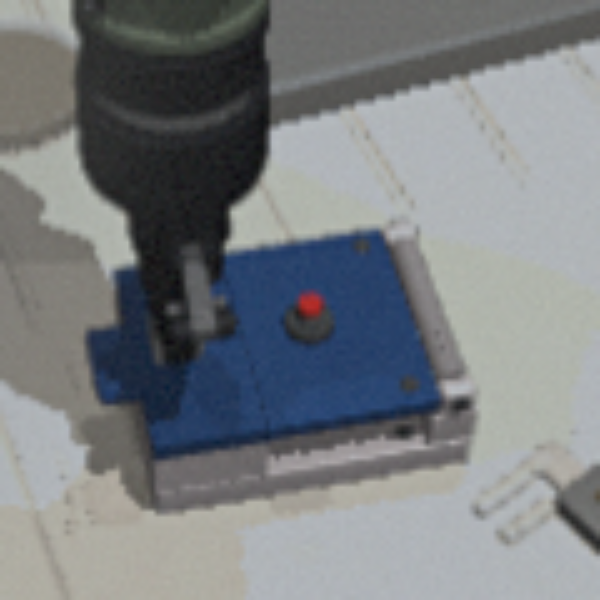

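```bash
python3 - <<'E'
from h import *
for dz in (0,.013,.027): print(dz,(proj('side',(.6315,-.3712,.1734+dz))-[220,170])*3.5)
f=np.array(bot.read_ft_force()); print(f)
p=np.array(bot.read_position()); bot.move_linear(p+[0,0,.08]-X*.03,.25)
bot.wait(.1); save('side','s7'); print(bot.read_clock(),bot.read_ft_force())
E
python3 -c "
import cv2
im=cv2.imread('pics/s7.png')[210:330,250:370]; cv2.imwrite('pics/s7z.png',cv2.resize(im,None,fx=5,fy=5))"
```

```text
0 [441.49702097 224.24864265]
0.013 [443.87151789 208.72235645]
0.027 [446.48389151 191.59373957]
[-5.05178677  3.35550559 23.75591846]
17.9417 [0.47579179 0.2453086  0.24209172]
```

View pics/s7z.png

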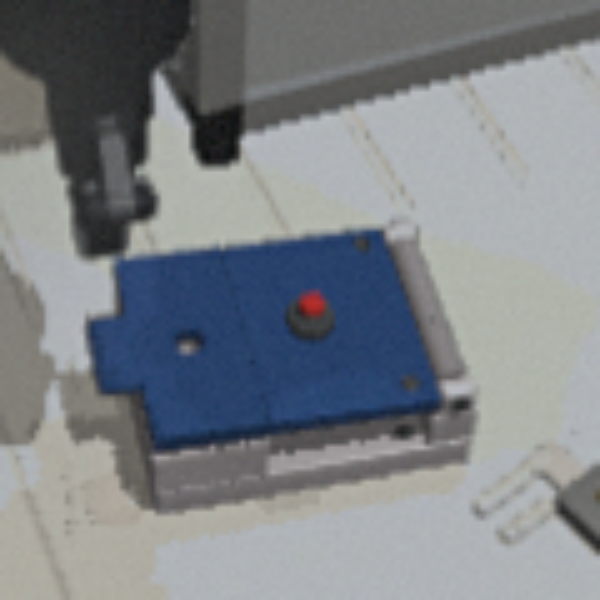

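```bash
python3 - <<'E'
from h import *
q=HOLE-X*.085; q[2]=.2
bot.move_linear(q,.3); bot.set_gripper(1.0)
T=wristT(); np.save('T8.npy',T); save('wrist','w8'); print(bot.read_clock())
bot.move_pose((.40,-.1,.22),down(np.pi)); bot.move_pose((.425,.083,.2),down(np.pi))
T=wristT(); np.save('T9.npy',T); save('wrist','w9'); det('wrist',['pin']); print(bot.read_clock())
E
python3 -c "
import cv2
for n in '89':
  im=cv2.imread('pics/w%s.png'%n)[190:340,180:380]; cv2.imwrite('pics/w%sz.png'%n,cv2.resize(im,None,fx=4,fy=4,interpolation=cv2.INTER_CUBIC))"
```

```text
19.2667
wrist pin []
21.0833
```

View pics/w8z.png

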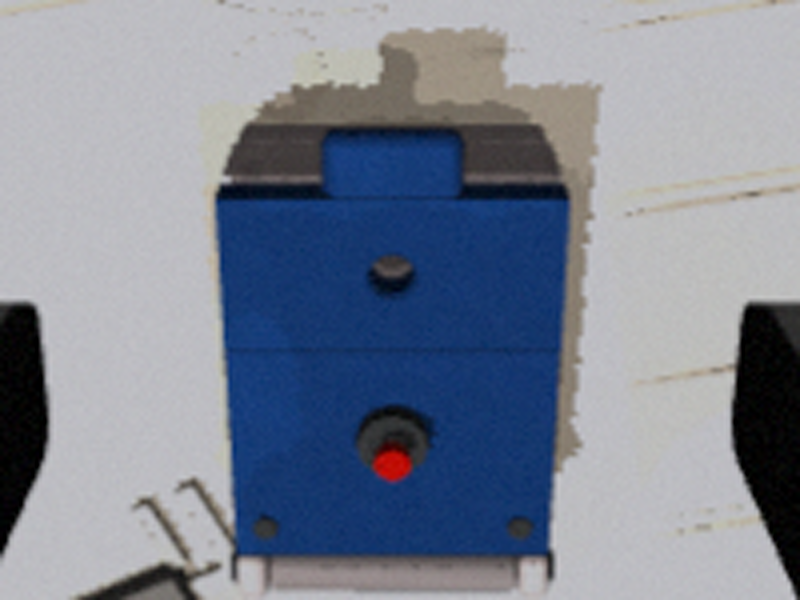

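View pics/w9z.png

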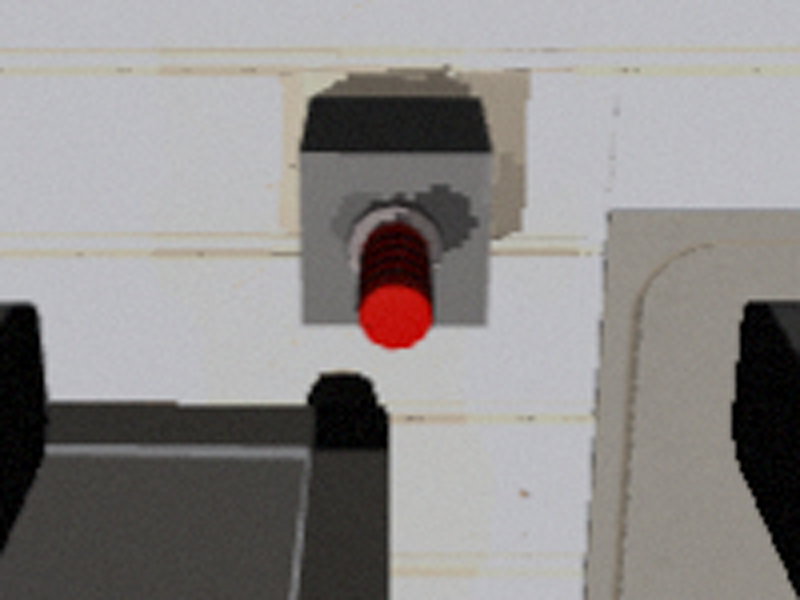

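```bash
python3 - <<'E'
from h import *
u=lambda a,b:(180+(a+.5)/4-.5,190+(b+.5)/4-.5)
T8=np.load('T8.npy');T9=np.load('T9.npy')
h=onz('wrist',u(391,273),.0605,T8); print('lidhole',h)
hb=[onz('wrist',u(*p),.056,T8) for p in((265,527),(519,527))]; print('rear screws',hb, np.arctan2((hb[0]-hb[1])[0],-(hb[0]-hb[1])[1]))
f=[onz('wrist',u(*p),.05+.135*.05+.005,T8) for p in((217,199),(567,199))]; print('front edge',f,np.linalg.norm(f[0]-f[1]),(f[0]+f[1])/2, 'dist hinge est', np.linalg.norm(((f[0]+f[1])/2-h)[:2]))
print('pin',onz('wrist',u(396,316),.095,T9),'collar',onz('wrist',u(394,249),.056,T9))
c=[onz('wrist',u(*p),.05,T9) for p in((301,151),(489,151),(303,325),(487,325))]; print(np.round(c,4),np.mean(c,0))
E
```

```text
lidhole [ 0.51083328 -0.35007165  0.0605    ]
rear screws [array([ 0.59435634, -0.40422799,  0.056     ]), array([ 0.60751934, -0.32532778,  0.056     ])] -0.1653085982548082
front edge [array([ 0.47933717, -0.39434033,  0.06175   ]), array([ 0.49551579, -0.29743375,  0.06175   ])] 0.0982478173994987 [ 0.48742648 -0.34588704  0.06175   ] dist hinge est 0.023777913599567876
pin [0.50269848 0.08341016 0.095     ] collar [0.50291544 0.08298552 0.056     ]
[[0.4748 0.0563 0.05  ]
 [0.4748 0.1103 0.05  ]
 [0.5312 0.0555 0.05  ]
 [0.5313 0.1111 0.05  ]] [0.50301171 0.08329186 0.05      ]
```

```bash
python3 - <<'E'
from h import *
bot.move_linear((.5028,.0833,.16),.25)
r=bot.move_linear((.5028,.0833,.037),.2,until_force=10); print(r,bot.read_position(),bot.read_ft_force(),bot.read_clock())
bot.set_gripper(0.0,60); print(bot.read_gripper_width()*85,bot.read_ft_force(),bot.read_clock())
save('side','s10')
E
python3 -c "
import cv2
im=cv2.imread('pics/s10.png')[110:230,170:290]; cv2.imwrite('pics/s10z.png',cv2.resize(im,None,fx=5,fy=5))"
```

```text
False [0.50341783 0.08326751 0.03819042] [0.54727509 0.06030886 1.21868259] 22.35
17.893436256724943 [-1.2613047   1.06198104  5.57237469] 22.975
```

View pics/s10z.png

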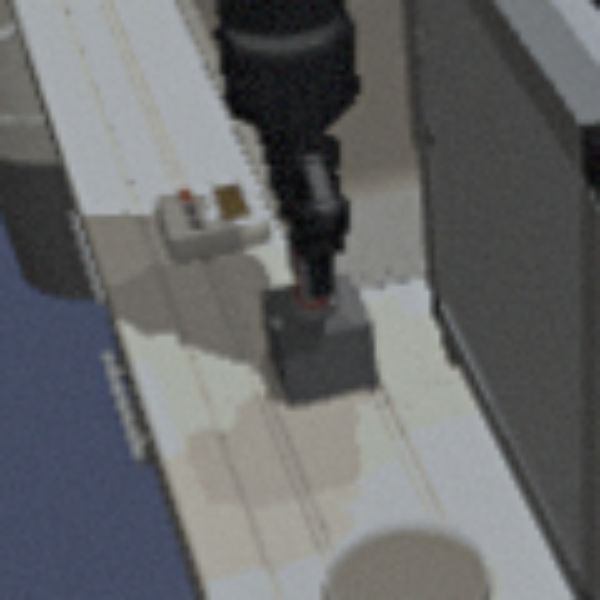

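```bash
python3 - <<'E'
from h import *
p=np.array(bot.read_position()); print(p)
bot.move_linear((p[0],p[1],.13),.2); print(bot.read_gripper_width()*85,bot.read_ft_force())
bot.move_linear((.42,.06,.15),.25)
bot.move_pose((.42,-.25,.15),down(np.pi+YAW)); print(bot.read_clock(),bot.read_ft_force())
bot.move_linear((.511,-.3503,.125),.25); bot.wait(.2)
print(bot.read_position(),bot.read_gripper_width()*85,bot.read_ft_force(),bot.read_clock())
save('side','s11'); np.save('T11.npy',wristT()); save('wrist','w11')
E
python3 -c "
import cv2
im=cv2.imread('pics/s11.png')[200:330,230:370]; cv2.imwrite('pics/s11z.png',cv2.resize(im,None,fx=4.5,fy=4.5,interpolation=cv2.INTER_CUBIC))
im=cv2.imread('pics/w11.png')[190:340,180:380]; cv2.imwrite('pics/w11z.png',cv2.resize(im,None,fx=4,fy=4,interpolation=cv2.INTER_CUBIC))"
```

```text
[0.50309428 0.08324017 0.0374713 ]
18.253790200119337 [-1.05121813  1.05746804 -1.77384733]
25.3333 [ 0.39763417 -0.24749049 -1.74929231]
[ 0.51054722 -0.34917683  0.1256472 ] 18.296375007787795 [ 0.61861829 -0.27277001 -1.27299811] 26.2333
```

View pics/s11z.png

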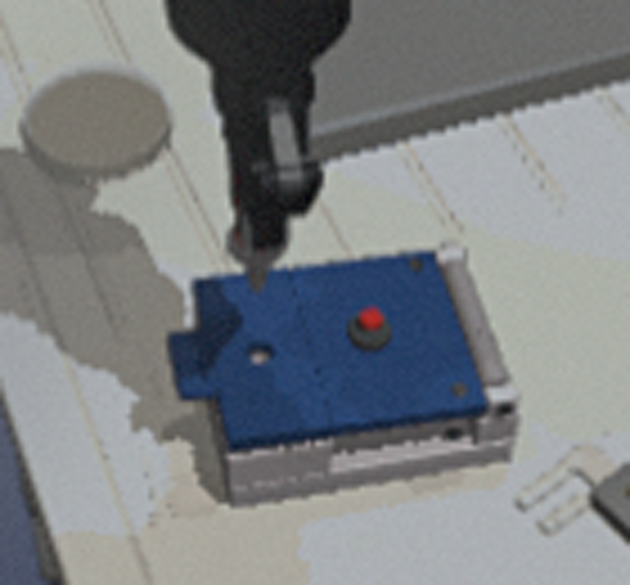

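View pics/w11z.png

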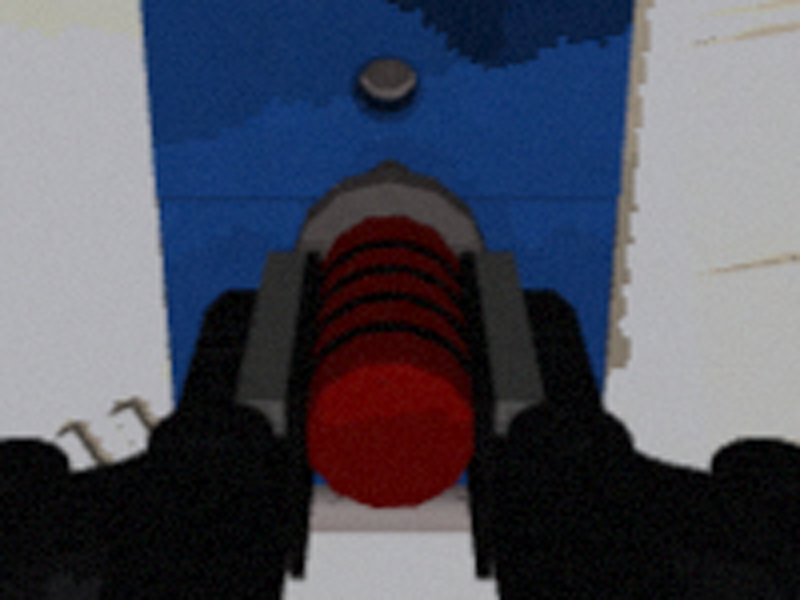

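```bash
python3 - <<'E'
from h import *
T=np.load('T11.npy')
u=lambda a,b:(180+(a+.5)/4-.5,190+(b+.5)/4-.5)
print('hole',onz('wrist',u(387,83),.0605,T), 'collar mid proj',onz('wrist',u(391,163),.1064,T))
print('tip side pred',(proj('side',(.5105,-.3492,.1064))-[230,200]+.5)*4.5,'hole pred',(proj('side',(.511,-.3503,.0605))-[230,200]+.5)*4.5)
print(bot.read_position())
E
```

```text
hole [ 0.51080652 -0.34975005  0.0605    ] collar mid proj [ 0.50994779 -0.34879428  0.1064    ]
tip side pred [258.48701422 288.68874097] hole pred [260.29849182 349.388517  ]
[ 0.51076438 -0.34973001  0.12566383]
```

```bash
python3 - <<'E'
from h import *
bot.set_gripper(0.0,100)
print(bot.read_position(),bot.read_gripper_width()*85)
f=np.array(bot.read_ft_force())
r=bot.move_linear((.5108,-.3500,.082),.12,until_force=6);print(r,bot.read_position(),bot.read_ft_force()-f)
if not r:
    r=bot.move_linear((.5108,-.3500,.054),.05,until_force=6);print(r,bot.read_position(),bot.read_ft_force()-f,bot.read_moment())
print(bot.read_clock(),bot.read_gripper_width()*85); save('side','s12'); save('wrist','w12')
E
python3 -c "
import cv2
im=cv2.imread('pics/s12.png')[200:330,230:370]; cv2.imwrite('pics/s12z.png',cv2.resize(im,None,fx=4.5,fy=4.5,interpolation=cv2.INTER_CUBIC))"
```

```text
[ 0.51088444 -0.35024102  0.12522142] 17.41517290303258
False [ 0.51068006 -0.34993998  0.08190256] [ 1.44483076  0.07731228 -0.89538752]
False [ 0.51067441 -0.34990497  0.05385851] [ 0.90151264  0.25438074 -0.27504664] [-0.03795525 -0.02154243 -0.03116269]
27.7667 17.65424763191903
```

View pics/s12z.png

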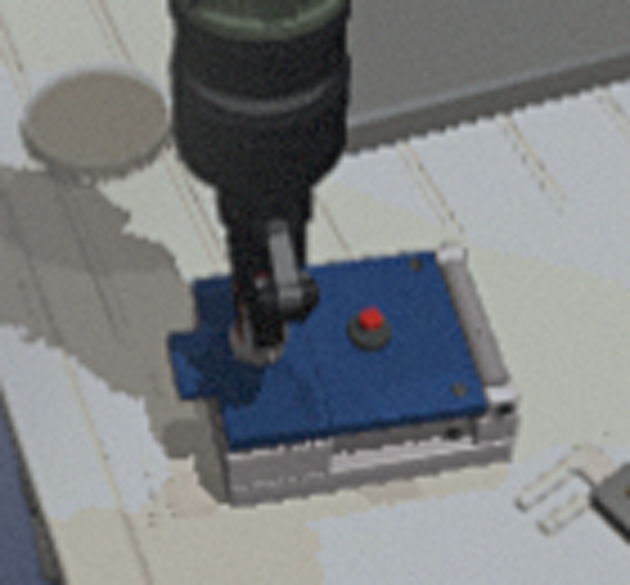

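```bash
python3 - <<'E'
from h import *
f=np.array(bot.read_ft_force())
for z in (.050,.048,.046,.044,.042,.040,.038,.036):
    r=bot.move_linear((.5108,-.3500,z),.03,until_force=22); bot.wait(.1)
    d=np.array(bot.read_ft_force())-f; print(z,r,np.round(bot.read_position(),4),np.round(d,1))
    if r or d[2]>22: break
bot.wait(.3)
print(bot.read_clock(),np.array(bot.read_ft_force())-f,bot.read_gripper_width()*85); save('side','s13'); np.save('T13.npy',wristT()); save('wrist','w13')
E
python3 -c "
import cv2
im=cv2.imread('pics/s13.png')[210:330,250:370]; cv2.imwrite('pics/s13z.png',cv2.resize(im,None,fx=5,fy=5,interpolation=cv2.INTER_CUBIC))
im=cv2.imread('pics/w13.png')[190:340,180:380]; cv2.imwrite('pics/w13z.png',cv2.resize(im,None,fx=4,fy=4,interpolation=cv2.INTER_CUBIC))"
```

```text
0.05 False [ 0.5107 -0.35    0.05  ] [-0.2 -1.5 -0.2]
0.048 False [ 0.5108 -0.35    0.048 ] [ 0.6 -1.6 -0.2]
0.046 False [ 0.5108 -0.3501  0.046 ] [ 1.  -1.2  1.8]
0.044 False [ 0.5107 -0.3501  0.044 ] [-0.9 -2.   2.9]
0.042 False [ 0.5106 -0.3501  0.0426] [-2.9 -1.1  7.4]
0.04 False [ 0.5107 -0.3502  0.0425] [-6.   2.7 20.1]
0.038 False [ 0.5108 -0.3502  0.0423] [-9.9  4.2 32.3]
30.65 [-8.64020331  4.90747229 32.22969548] 17.28830076249335
```

View pics/s13z.png

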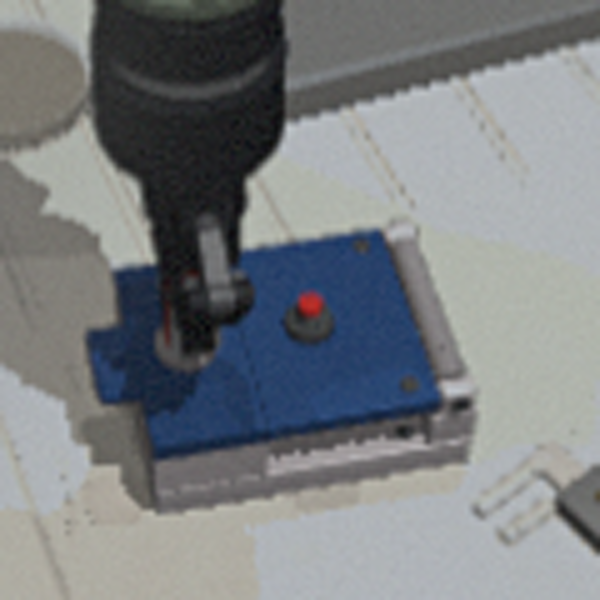

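View pics/w13z.png

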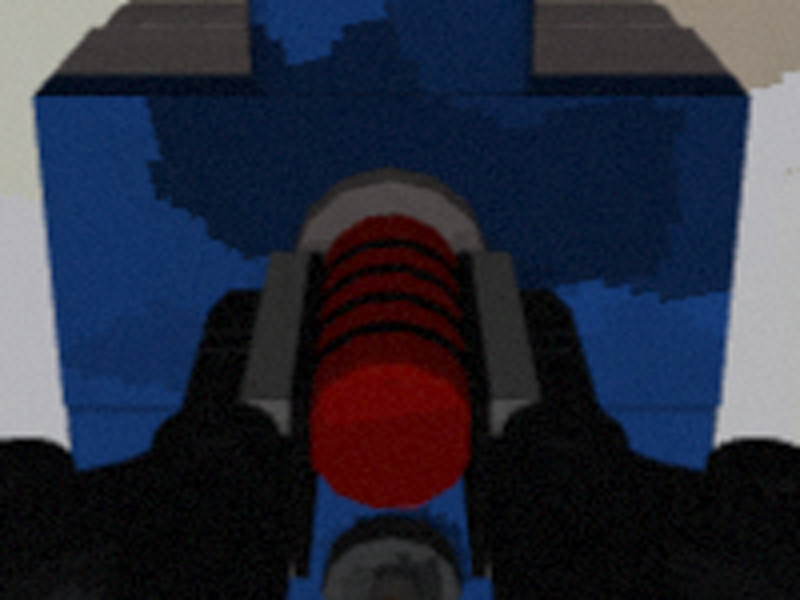

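```bash
python3 - <<'E'
from h import *
bot.wait(.2); print(bot.read_position(),bot.read_ft_force(),bot.read_clock()); bot.close_job()
E
```

```text
[ 0.51077552 -0.35019532  0.04230187] [-9.38362907  6.60673429 31.45045499] 30.95
the job is handed in; nothing more can be done
```

I swung the lid down onto the block, put the pin through both holes, pushed it home and handed the job in at about 31 s. The arm was still gripping the pin and pressing down with about 31 N. No verdict is reported, so success rests on the checks below.

**Last checks:**
- **Depth:** The tool stopped hard at z = 0.0423 m. I had expected 0.0422 m for the collar on a fully shut lid, so the tip should be about 22 mm below the base's top.
- **Lid:** The last side picture matches the earlier one where I had pressed the lid fully shut.
- **Pin:** The last wrist picture shows it upright and not slipped in the grip. Its lateral position agrees with the measured hole to within about 1 mm.
- **Bystanders:** The arm stayed clear of them. In the later pictures the petri dish looks unmoved. I did not measure any of the three again, and I did not check the beaker after the start.

**What disagreed:**
- **Fingertips:** With the gripper shut, the real tips sit about 26 mm behind the reported TCP. Both contact and the pictures showed this. As a result, my first sweep and two further presses left the lid at about 0.15 rad. A third, deeper press shut it fully, and it sprang back to about 0.05 rad. I used the corrected offset for the pin.
- **Early force:** I read a brief 13 N early in the lid swing. The lid's speed cannot be read directly, but I kept the swing slow, at about 0.09 m/s at the tool.

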